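# Nudge a bar offcut up a feed gutter, past the sprung catch to its stop

## Robot

A 7-joint arm with a two-finger parallel gripper is mounted at the origin on a cart in front of the work surface, level with it; the furniture and walls round the work are solid. World frame = base frame: x ahead of the robot, y to its left, z up, the work surface at z = 0. Lengths are in m, angles in rad, forces in N, time in s.
With the tool pointing down it reaches from about 0.4 to 0.85 m from the base axis. Payload 10.4 kg.
Tool frame: the origin (TCP) lies at the centre of the arm's flange, where the gripper is bolted on; the fingertips stand 173 mm ahead of it and the grasp point (between the pads) lies 155 mm ahead of it; z points along the fingers, y is the line along which they close (so a half turn about z gives the same grasp; the last joint's range is limited). The gripper opens to 85 mm and grips with 20 to 120 N. Pads are 22 mm wide; open, the fingers measure 114 mm over their backs; the gripper's body (76 mm by 85 mm) begins 54 mm behind the grasp point. The pads swing forward as they close: fully open they stand 13 mm farther back than shut.
Start: joints at [1.26, 0.332, -0.065, 1.46, 0.022, 1.35, -0.088], TCP at [0.177, -0.599, 0.405] pointing down, gripper open.
Joint ranges: [-2.6, 2.6], [-0.5, 2.12], [-1.47, 1.34], [0.16, 2.42], [-1.27, 4.41], [0.06, 2.06], [-2.6, 2.6]. Speed limits (rad/s): [2.22, 2.22, 2.79, 2.79, 3.14, 3.14, 3.14].

## Interface

Orientations are given as a unit quaternion [x, y, z, w].
In Python, from workcell import manip, viewer, finder gives the robot as it stands.
- The arm moves only by the tool arm_command, never from a script. Its argument "plan" is a list of rows, each an object with "dp": the shift along the tool's x, y, z in mm, a list of three; "spin": the turn about the tool's z in rad. A call has 1 to 5 rows; each row shifts and turns the commanded pose from where the row before left it, along the tool's axes as they then stand; what a row does not reach is not made up. A row lasts 1/10 s, in which the tool goes at most 50 mm and 8.59 degrees, less where a joint would pass 70% of its speed; a pose out of reach is approached as far as the arm can. A call is refused whole if a number of a shift passes 50 or a number of a turn 0.15, either way. A call with a gripper value outside its range is refused whole. "grip" is the closure, from -1 (fully open) to 1 (shut), set as the call begins (left out, the last holds). The fingers move at their own pace and stop on an object; "newtons" is the grip in N (left out, the last holds). Time passes only in rows, so rows that do not move let the fingers close. It gives the time, the measured TCP pose, the force, the opening and the grip force at its end, in the units of the state.
- manip.get_obs(): the state, without advancing time (a new reading comes with each control period).
- viewer.camera(name): name is "side" or "top"; returns the picture (420x560x3 uint8, blue, green, red); there is no depth.
- viewer.camera_params(name): a dict with "vertical_fov" (degrees; the focal length in pixels is half the picture's height over the tangent of half this angle, whatever the lens; pixels are square), "cx", "cy" (the principal point, pixels), "R" (3x3) and "t" (3): a world point X has camera coordinates R X + t. Camera axes: x right, y down, z forward; pixel columns grow to the right and rows downward; lengths in m; the calibration is good to about 2 mm. A picture is of the moment at which its call begins. camera_params takes no time and is no camera call.
- manip.hand_in(): hands the job in; it is judged then, once.
Trained networks look in the newest picture that a camera, given by its name, has taken for a name from the list of things; names that differ only in an ending like _2 or _b are one class to them, and where a whole thing is asked for, a point or a joint stands for the part that bears it (a point fixed in the world has none). Each returns a list of dicts, best first, with "score" (0 to 1); they miss things now and then, are a little off and sometimes report something else, mostly with a low value. They report only what shows in the picture. A call takes as long as a camera call. They do not tell look-alikes from the thing itself.
- finder.find_in(camera, thing): "position" ([x, y, z] in m, in world coordinates, good to about 4 mm: the middle of the surface that is visible of it).
The state is a dict: "clock": time; "joint_pos": joint angles; "joint_velocities": joint speeds; "tau": joint torques, N m; "position": TCP position; "ee_rot": TCP orientation; "ft_force": force on the tool from outside, world axes, zero at the start; "torque": the same for the moment, N m; "grip_width": opening from 0.0 (shut) to 1.0 (fully open); "grasp_force": force on a finger pad.
Only numpy, scipy, OpenCV 4.12 (cv2) and the standard library are available. Lean on these libraries where they do the work, as an engineer would, in place of code of your own. Each camera call takes 0.05 s, during which the arm holds its last target. There are 200 camera calls.

## Task

The round aluminium bar offcut lies at the bottom of the sloping gutter. Push it up the gutter steadily with your fingertips, without flicking, gripping or lifting it, over the sprung catch and right up to the end stop, so that the catch springs up behind it and it cannot roll back. Then take the hand away, leaving the other things on the bench where they are.

Things in the scene. Friction and masses are not known exactly. Their poses are not given: they have to be found in the camera images.
- seat (a point): Centre of the offcut when fully home against the end stop, on the gutter's centre line. x axis: up the slope along the gutter (10 degrees above level); y: across the gutter; z: square to its floor, which lies 22 mm below. Face of the dark end stop 22 mm ahead (+x); the stop is 8 mm thick, 34 mm above the floor.
- gutter: Fixed grey open channel, 220 mm long, on a 210 x 76 mm plywood base; origin under the base's centre, x level along the uphill heading. Side walls 51 mm apart inside, 59 outside, 14 mm above the floor: the offcut stands 30 mm clear of them, so fingers above the walls can push it. Low end: a lip 12 mm high, 6 mm thick, its inner face 175 mm down the slope from the seat; fingers pass over it.
- roller_center (a point): Centre of the loose offcut: solid polished (slippery) aluminium cylinder, 44 mm diameter, 46 mm long, about 0.2 kg, lying across the gutter (its axis is y; x and z turn as it rolls). It starts against the lip, about 155 mm down the slope from the seat, rolls freely and runs back down if let go below the catch. Pushing it up takes a few newtons.
- catch (a joint): Sprung steel flap, 55 x 20 mm, in the middle of the gutter floor, hinged at its downhill end 77 mm before the seat. Rad: 0 = up, free end about 11 mm above the floor and 23 mm before the seat; about 0.16 = pressed flat. The offcut's weight presses it down as it rolls over; it springs up by itself when the offcut is within about 3 mm of the seat, and holds it there.
- lock_cylinder: Bystander: brass lock cylinder lying on the bench, 33 x 83 x 18 mm; origin at the centre of its underside. Not to be moved.
- brass_padlock: Bystander: padlock lying flat on the bench, 64 x 40 x 14 mm; origin under its middle. Not to be moved.
- small_carton: Bystander: small printed carton, 40 x 60 x 28 mm; origin at the centre of its underside. Not to be moved.
- oil_bottle: Bystander: upright oil bottle with a thin spout, 38 mm diameter, 110 mm tall; origin at the centre of its underside. Not to be moved.
There are look-alikes about, which are no part of the job. What is meant by the part that bears roller_center is not red, and is the smaller of those in its own colour.

How it is judged:
At the end, for the whole second after the job is handed in: The offcut rests in the gutter within 7 mm of the end stop (6 mm sideways, 4 mm in height), still (under 20 mm/s), and the catch behind it is up (within 0.04 rad) (x of roller_center in the frame of seat between -0.007 and 0.003 m and y of roller_center in the frame of seat between -0.006 and 0.006 m and z of roller_center in the frame of seat between -0.004 and 0.004 m and value of joint catch below 0.04 rad and linear speed of roller below 0.02 m/s); the robot touches nothing.
It fails at once if the offcut is lifted more than 16 mm off the gutter floor (riding over the catch is less) (z of roller_center in the frame of seat above 0.016 m).
It fails at once if the offcut is flicked or runs free, faster than 0.6 m/s (linear speed of roller above 0.6 m/s).
It fails at once if another thing near the gutter is shifted by more than 20 mm (distance of any of lock_cylinder, brass_padlock, small_carton, oil_bottle from where it was at the start of the episode above 0.02 m).
It also fails if it takes over 38 s, if anything falls off the work surface, if the arm or the gripper's body presses on something with over 40 N, if the wrist force passes 120 N, or if a joint passes its speed limit or range.

## Working session

There is one attempt and no reset: what is moved stays moved. The work goes in short steps, Python scripts to look and compute and a tool call to move; the robot and the scene stay as the last step left them, time stands still between calls to the robot, and variables do not carry over. Pictures are saved under pics/ and viewed, at most 10 in all, crops included, and the job is handed in when it is done.

Besides the shell and the picture viewer there is one more tool, called as name(argument=value, ...) on one line, values as JSON. arm_command: Moves the arm, as the interface text tells. Its arguments: {"type":"object","properties":{"plan":{"type":"array","items":{"type":"object","properties":{"dp":{"type":"array","items":{"type":"number"}},"spin":{"type":"number"}}}},"grip":{"type":"number"},"newtons":{"type":"number"}},"required":["plan"]}

```bash
mkdir -p pics; ls
python3 - <<'E'
from workcell import manip, viewer, finder
import cv2
for c in("side","top"):
    im=viewer.camera(c); cv2.imwrite(f"pics/{c}0.png",im)
    p=viewer.camera_params(c); print(c,p)
    for n in("roller_center","gutter","catch","lock_cylinder","brass_padlock","small_carton","oil_bottle"):
        print(n,[(round(d["score"],2),[round(float(v),3) for v in d["position"]]) for d in finder.find_in(c,n)])
o=manip.get_obs(); print(o)
E
```

```text
pics
side {'vertical_fov': 52.941364591102754, 'cx': 276.1725637456549, 'cy': 215.20683156489537, 'R': array([[ 0.99834484, -0.05701768, -0.00752055],
       [-0.04321735, -0.65749275, -0.75222041],
       [ 0.03794516,  0.75130038, -0.65886865]]), 't': array([-0.49958437, -0.136341  ,  1.11918609])}
roller_center [(0.88, [0.416, -0.172, 0.048]), (0.79, [0.446, -0.289, 0.054]), (0.68, [0.546, -0.145, 0.032]), (0.62, [0.505, -0.383, 0.034])]
gutter [(0.64, [0.504, -0.384, 0.036])]
catch [(0.61, [0.503, -0.367, 0.045])]
lock_cylinder [(0.67, [0.55, -0.235, 0.013])]
brass_padlock [(0.81, [0.393, -0.38, 0.014])]
small_carton [(0.73, [0.435, -0.48, 0.029])]
oil_bottle []
top {'vertical_fov': 53.418612234742874, 'cx': 282.61833589742963, 'cy': 205.81088948757179, 'R': array([[ 0.12677678, -0.99191439,  0.00578649],
       [-0.96619997, -0.1248061 , -0.2255683 ],
       [ 0.22446663,  0.02300592, -0.97421017]]), 't': array([-0.35064742,  0.46371984,  0.8075956 ])}
roller_center [(0.77, [0.442, -0.275, 0.058]), (0.74, [0.542, -0.123, 0.045]), (0.56, [0.411, -0.16, 0.055])]
gutter [(0.55, [0.
[... 258 characters left out ...]
'joint_pos': array([ 1.26038002,  0.33214309, -0.06467445,  1.46006401,  0.02158127,
        1.34988265, -0.08852509]), 'joint_velocities': array([ 0.00027376, -0.00036222, -0.00080983, -0.00108628,  0.00103836,
        0.00094355,  0.00032276]), 'tau': array([ 1.06232819e-03, -6.25177932e+01,  5.03333355e-02, -3.91816950e+01,
        1.66168419e-02,  1.63514309e-03, -1.05317870e-04]), 'position': array([ 0.17741937, -0.59930022,  0.40479022]), 'ee_rot': array([9.89666722e-01, 1.43386784e-01, 3.12861052e-05, 9.39859690e-05]), 'ft_force': array([ 0.24193496, -0.63111773,  0.0340178 ]), 'torque': array([0.00831193, 0.00795788, 0.01083584]), 'grasp_force': 0.0, 'grip_width': 1.0011939209539622}
```

View pics/side0.png

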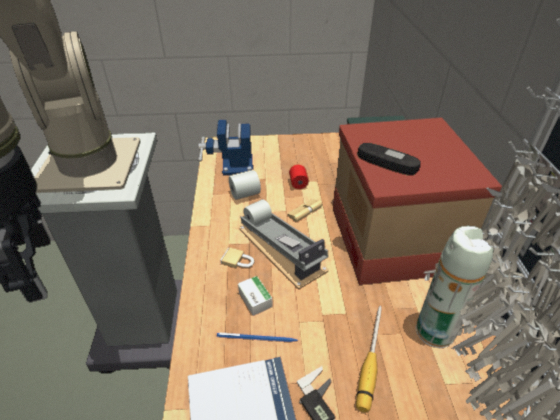

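View pics/top0.png

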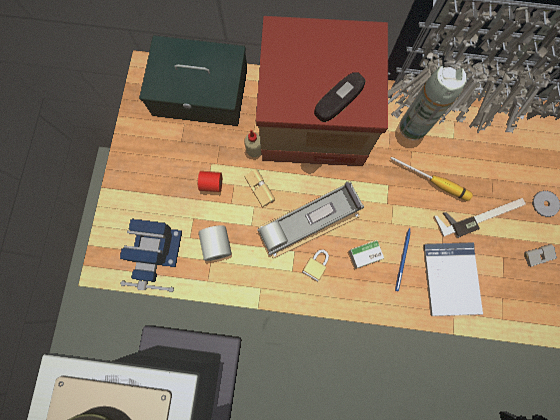

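Both pictures show three candidates. They are the grey cylinder in the gutter (side 258,212 / top 272,234), a larger grey cylinder (side 244,184 / top 215,243) and a red one (side 299,177 / top 210,181). The small grey one in the gutter fits the description. The end stop is at side ~(312,258) / top ~(352,195). I'll check with a close crop.

Run:
```python
import cv2,numpy as np
a=cv2.imread("pics/side0.png")[190:290,230:335]; b=cv2.imread("pics/top0.png")[170:270,250:370]
f=lambda i:cv2.resize(i,None,fx=4,fy=4,interpolation=cv2.INTER_CUBIC)
A,B=f(a),f(b)
B=cv2.resize(b,None,fx=3.16,fy=3.16,interpolation=cv2.INTER_CUBIC);A=cv2.resize(a,(int(105*3.16*1.25),int(100*3.16*1.25)),interpolation=cv2.INTER_CUBIC)
H=max(A.shape[0],B.shape[0]);o=np.zeros((H,A.shape[1]+B.shape[1],3),np.uint8);o[:A.shape[0],:A.shape[1]]=A;o[:B.shape[0],A.shape[1]:]=B
print(A.shape,B.shape);cv2.imwrite("pics/crop1.png",o)
```

```text
(395, 414, 3) (316, 379, 3)
```

View pics/crop1.png

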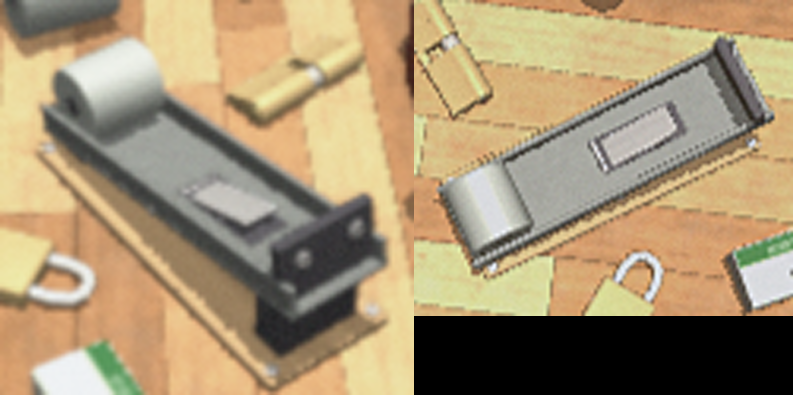

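The crop confirms the plain grey offcut lying in the gutter against the lip, with the catch up at mid-gutter and the dark stop at the far end. Next I triangulate the matched corners.

```bash
cat > h.py <<'E'
import numpy as np, cv2
from workcell import viewer
def PM(c):
    p=viewer.camera_params(c); f=210/np.tan(np.radians(p["vertical_fov"]/2))
    K=np.array([[f,0,p["cx"]],[0,f,p["cy"]],[0,0,1]]); return K@np.c_[p["R"],p["t"]]
def tri(s,t):
    X=cv2.triangulatePoints(PM("side"),PM("top"),np.array(s,float),np.array(t,float)).ravel(); X=X[:3]/X[3]
    e=[np.linalg.norm(proj(c,X)-q) for c,q in(("side",s),("top",t))]; return X,e
def proj(c,X):
    q=PM(c)@np.append(X,1); return q[:2]/q[2]
E
python3 - <<'E'
from h import *
np.set_printoptions(precision=4,suppress=True)
S=lambda x,y:(230+x/3.943,190+y/3.95)
T=lambda x,y:(250+(x-414)/3.16,170+y/3.16)
for n,s,t in[("stopR",S(372,198),T(725,38)),("stopL",S(272,240),T(772,118)),("screw hi",S(272,372),T(753,145)),("screw lo",S(47,148),T(490,268)),("walllow",S(43,105),T(474,268)),("catchL far",S(240,225),T(628,167)),("catchR far",S(277,212),T(684,122))]:
    print(n,*tri(s,t))
E
```

```text
stopR [ 0.5642 -0.4144  0.0873] [np.float64(0.8372281043364569), np.float64(0.7799712633399328)]
stopL [ 0.514  -0.4469  0.0963] [np.float64(1.016650193672765), np.float64(0.9291483050389348)]
screw hi [ 0.5157 -0.4505  0.0095] [np.float64(1.163579786236779), np.float64(1.034163005040974)]
screw lo [ 0.4085 -0.2829  0.0067] [np.float64(0.5468323081644629), np.float64(0.5708105193466149)]
walllow [ 0.4062 -0.2729  0.0292] [np.float64(1.2336831002070752), np.float64(1.3109736230219007)]
catchL far [ 0.4976 -0.3658  0.0208] [np.float64(6.010340347345633), np.float64(5.837015226459343)]
catchR far [ 0.5178 -0.3963  0.0612] [np.float64(3.411562566132989), np.float64(3.2446031925152354)]
```

Gutter heading is about -57.3°, with the seat near (0.526,-0.411,0.0755) and the roller near (0.444,-0.2825,0.049). I'll close the fingers and turn the tool so its x axis points down the gutter.

arm_command(plan=[{"dp": [0, 0, 0], "spin": -0.15}, {"dp": [0, 0, 0], "spin": -0.15}, {"dp": [0, 0, 0], "spin": -0.15}, {"dp": [0, 0, 0], "spin": -0.15}, {"dp": [0, 0, 0], "spin": -0.15}], grip=1, newtons=40)

```text
clock: 1.3
position: [0.1774, -0.5993, 0.4048]
ee_rot: [0.867, 0.499, -0.0, 0.0]
ft_force: [0.3, 0.7, 0.2]
grip_width: 0.138
grasp_force: 0.0
```

arm_command(plan=[{"dp": [0, 0, 0], "spin": -0.15}, {"dp": [0, 0, 0], "spin": -0.15}, {"dp": [0, 0, 0], "spin": -0.15}, {"dp": [0, 0, 0], "spin": -0.15}, {"dp": [0, 0, 0], "spin": -0.15}])

```text
clock: 1.8
position: [0.1774, -0.5993, 0.4048]
ee_rot: [0.624, 0.781, -0.0, 0.0]
ft_force: [0.0, -0.1, -0.8]
grip_width: -0.003
grasp_force: 0.0
```

arm_command(plan=[{"dp": [0, 0, 0], "spin": -0.15}, {"dp": [0, 0, 0], "spin": -0.15}, {"dp": [0, 0, 0], "spin": -0.05}, {"dp": [0, 0, 0], "spin": 0}])

```text
clock: 2.2
position: [0.1773, -0.5993, 0.4047]
ee_rot: [0.481, 0.877, -0.0, 0.0]
ft_force: [-0.0, 0.4, -0.0]
grip_width: 0.004
grasp_force: 0.0
```

```bash
cat >> h.py <<'E'
from workcell import manip
from scipy.spatial.transform import Rotation as Ro
U=np.array([np.cos(np.radians(-57.3)),np.sin(np.radians(-57.3)),0]); V=np.array([-U[1],U[0],0])
SEAT=np.array([.5264,-.411,.0755])
def rel(target_tip):
    o=manip.get_obs(); R=Ro.from_quat(o["ee_rot"]).as_matrix(); tip=o["position"]+R@[0,0,.173]
    print("clock",o["clock"],"tip",tip.round(4),"toolx deg",np.degrees(np.arctan2(R[1,0],R[0,0])).round(2),"F",o["ft_force"].round(2),"grip",round(float(o["grip_width"]),3),"q",o["joint_pos"].round(2))
    print("dp mm",(R.T@(np.array(target_tip)-tip)*1000).round(1))
def gut(s,n):  # s mm along slope from seat, n mm above centre line
    a=np.radians(10); return SEAT+U*(s*np.cos(a)-n*np.sin(a))/1000+np.array([0,0,(s*np.sin(a)+n*np.cos(a))/1000])
E
python3 -c "
from h import *
g=gut(-205,0);g[2]=.232
print(g);rel(g)"
```

```text
[ 0.41733326 -0.2411111   0.232     ]
clock 2.2 tip [ 0.1773 -0.5994  0.2317] toolx deg 122.51 F [-0.03  0.36 -0.04] grip 0.004 q [ 1.45  0.35 -0.32  1.45  0.11  1.36  1.7 ]
dp mm [ 1.731e+02  3.950e+02 -3.000e-01]
```

arm_command(plan=[{"dp": [17, 39, 0], "spin": 0}, {"dp": [17, 39, 0], "spin": 0}, {"dp": [17, 39, 0], "spin": 0}, {"dp": [17, 39, 0], "spin": 0}, {"dp": [17, 39, 0], "spin": 0}])

```text
clock: 2.7
position: [0.297, -0.4213, 0.4049]
ee_rot: [0.482, 0.876, -0.0, 0.0]
ft_force: [0.7, -0.4, 1.3]
grip_width: 0.002
grasp_force: 0.0
```

arm_command(plan=[{"dp": [17, 39, 0], "spin": 0}, {"dp": [17, 39, 0], "spin": 0}, {"dp": [17, 39, 0], "spin": 0}, {"dp": [17, 39, 0], "spin": 0}, {"dp": [17, 39, 0], "spin": 0}])

```text
clock: 3.2
position: [0.4157, -0.2448, 0.405]
ee_rot: [0.482, 0.876, -0.0, 0.0]
ft_force: [0.6, -1.3, 0.2]
grip_width: -0.003
grasp_force: 0.0
```

arm_command(plan=[{"dp": [3, 5, 30], "spin": 0}, {"dp": [0, 0, 40], "spin": 0}, {"dp": [0, 0, 30], "spin": 0}, {"dp": [0, 0, 10], "spin": 0}, {"dp": [0, 0, 0], "spin": 0}])

```text
clock: 3.7
position: [0.4174, -0.2412, 0.2941]
ee_rot: [0.482, 0.876, 0.0, -0.001]
ft_force: [0.5, 0.6, 0.4]
grip_width: -0.003
grasp_force: 0.0
```

Run:
```python
from h import *
rel(gut(-205,-5))
a=viewer.camera("side");b=viewer.camera("top")
# overlay of model: roller centre, seat, stop top corners, planned tip
w=lambda s,y,n:gut(s,n)+V*y/1000
for c,im in(("side",a),("top",b)):
    cv2.imwrite(f"pics/{c}_r.png",im)
    im=cv2.resize(im,None,fx=4,fy=4,interpolation=cv2.INTER_CUBIC)
    pts=lambda L:[tuple(int(v) for v in (proj(c,p)*4+1.5)) for p in L]
    for y in(-29.5,29.5,-25.5,25.5):
        l=pts([w(-181,y,-8),w(22,y,-8)]);cv2.line(im,*l,(0,255,255),1)
    l=pts([w(22,-28,12),w(22,28,12),w(30,28,12),w(30,-28,12)]);cv2.polylines(im,[np.array(l)],True,(0,0,255),1)
    for y in(-23,23):
        l=pts([w(-155+22*np.cos(t),y,22*np.sin(t)) for t in np.linspace(0,6.28,30)]);cv2.polylines(im,[np.array(l)],True,(0,255,0),1)
    tip=manip.get_obs()["position"]-[0,0,.173]
    cv2.circle(im,pts([tip])[0],4,(255,0,255),2)
    q=proj(c,w(-90,0,10))*4; x,y=int(q[0])-200,int(q[1])-210
    globals()[c]=im[y-60:y+400,x:x+395]
cv2.imwrite("pics/ov1.png",np.hstack([side,top]))
```

```text
clock 3.7 tip [ 0.4172 -0.2409  0.1211] toolx deg 122.42 F [0.47 0.62 0.43] grip -0.003 q [ 1.03  0.17 -0.65  1.93  0.12  1.07  0.9 ]
dp mm [-1.3  0.1 86.1]
```

View pics/ov1.png

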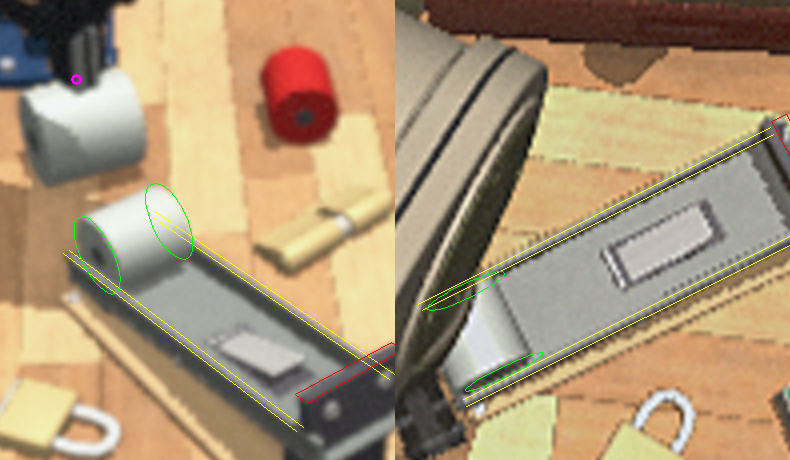

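The overlay fits to within about 2 mm. The model roller discs lie on the grey offcut (side crop ~98,256) and the walls and stop line up. The tip marker is on the fingertips (76,80). Next I lower behind the roller and ease forward to contact.

arm_command(plan=[{"dp": [0, 0, 30], "spin": 0}, {"dp": [0, 0, 30], "spin": 0}, {"dp": [0, 0, 20], "spin": 0}, {"dp": [0, 0, 6], "spin": 0}, {"dp": [0, 0, 0], "spin": 0}])

```text
clock: 4.3
position: [0.4181, -0.2415, 0.2095]
ee_rot: [0.481, 0.877, 0.0, 0.0]
ft_force: [-0.1, 0.8, 0.7]
grip_width: -0.0
grasp_force: 0.0
```

arm_command(plan=[{"dp": [-3, 0, -0.5], "spin": 0}, {"dp": [-3, 0, -0.5], "spin": 0}, {"dp": [-3, 0, -0.5], "spin": 0}, {"dp": [-3, 0, -0.5], "spin": 0}, {"dp": [-3, 0, -0.5], "spin": 0}])

```text
clock: 4.8
position: [0.4259, -0.2541, 0.2115]
ee_rot: [0.481, 0.877, -0.0, 0.0]
ft_force: [0.6, -0.3, -0.2]
grip_width: -0.001
grasp_force: 0.5
```

Run:
```python
from h import *
rel(gut(-190,-5))
a=viewer.camera("side");b=viewer.camera("top")
cv2.imwrite("pics/c2.png",np.hstack([cv2.resize(a[150:280,200:330],(390,390)),cv2.resize(b[170:300,230:360],(390,390))]))
```

```text
clock 4.8 tip [ 0.4259 -0.2541  0.0385] toolx deg 122.48 F [ 0.62 -0.29 -0.23] grip -0.001 q [ 0.99  0.32 -0.61  1.97  0.23  0.92  0.83]
dp mm [-0.  -0.2  0.9]
```

View pics/c2.png

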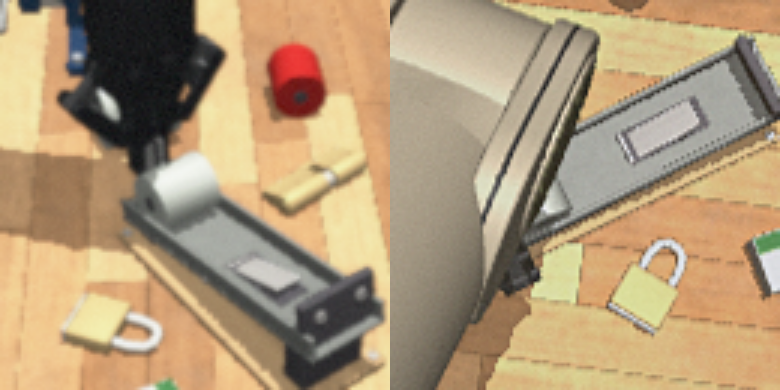

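The fingertips are just behind the roller (left crop ~150,160) and clear of the bystanders. Now a steady push at about 40 mm/s along the 10° slope.

arm_command(plan=[{"dp": [-4, 0, -0.7], "spin": 0}, {"dp": [-4, 0, -0.7], "spin": 0}, {"dp": [-4, 0, -0.7], "spin": 0}, {"dp": [-4, 0, -0.7], "spin": 0}, {"dp": [-4, 0, -0.7], "spin": 0}])

```text
clock: 5.4
position: [0.4367, -0.2711, 0.2148]
ee_rot: [0.481, 0.877, -0.0, 0.0]
ft_force: [-0.0, 0.9, 0.1]
grip_width: -0.001
grasp_force: 0.5
```

arm_command(plan=[{"dp": [-4, 0, -0.7], "spin": 0}, {"dp": [-4, 0, -0.7], "spin": 0}, {"dp": [-4, 0, -0.7], "spin": 0}, {"dp": [-4, 0, -0.7], "spin": 0}, {"dp": [-4, 0, -0.7], "spin": 0}])

```text
clock: 5.9
position: [0.4474, -0.2879, 0.2183]
ee_rot: [0.481, 0.877, -0.0, 0.0]
ft_force: [-0.6, 1.3, 0.5]
grip_width: 0.003
grasp_force: 0.5
```

Run:
```python
from h import *
rel(gut(-150,-5))
a=viewer.camera("side");b=viewer.camera("top")
cv2.imwrite("pics/c3.png",np.hstack([cv2.resize(a[150:280,200:330],(390,390)),cv2.resize(b[170:300,230:360],(390,390))]))
```

```text
clock 5.9 tip [ 0.4474 -0.2879  0.0453] toolx deg 122.49 F [-0.61  1.32  0.5 ] grip 0.003 q [ 0.99  0.38 -0.59  1.88  0.26  0.96  0.86]
dp mm [ 0.6 -0.   0.8]
```

View pics/c3.png

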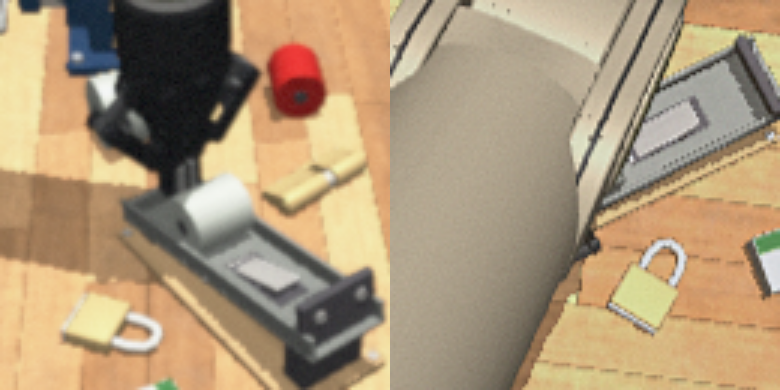

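The roller has moved about 30 mm up the gutter, sitting straight with the fingers behind it (left crop roller ~215,215). I'll keep going.

arm_command(plan=[{"dp": [-4, 0, -0.7], "spin": 0}, {"dp": [-4, 0, -0.7], "spin": 0}, {"dp": [-4, 0, -0.7], "spin": 0}, {"dp": [-4, 0, -0.7], "spin": 0}, {"dp": [-4, 0, -0.7], "spin": 0}])

```text
clock: 6.5
position: [0.4582, -0.3048, 0.2218]
ee_rot: [0.481, 0.877, -0.0, 0.0]
ft_force: [-0.8, 0.9, 0.1]
grip_width: -0.0
grasp_force: 0.5
```

arm_command(plan=[{"dp": [-4, 0, -0.7], "spin": 0}, {"dp": [-4, 0, -0.7], "spin": 0}, {"dp": [-4, 0, -0.7], "spin": 0}, {"dp": [-4, 0, -0.7], "spin": 0}, {"dp": [-4, 0, -0.7], "spin": 0}])

```text
clock: 7.0
position: [0.4689, -0.3215, 0.2253]
ee_rot: [0.481, 0.877, 0.0, -0.0]
ft_force: [-1.4, 0.6, 0.9]
grip_width: 0.002
grasp_force: 0.8
```

arm_command(plan=[{"dp": [-4, 0, -0.7], "spin": 0}, {"dp": [-4, 0, -0.7], "spin": 0}, {"dp": [-4, 0, -0.7], "spin": 0}, {"dp": [-4, 0, -0.7], "spin": 0}, {"dp": [-4, 0, -0.7], "spin": 0}])

```text
clock: 7.5
position: [0.4796, -0.3385, 0.2288]
ee_rot: [0.481, 0.877, -0.0, 0.0]
ft_force: [-0.9, 1.2, -0.9]
grip_width: -0.001
grasp_force: 0.6
```

arm_command(plan=[{"dp": [-4, 0, -0.7], "spin": 0}, {"dp": [-4, 0, -0.7], "spin": 0}, {"dp": [-4, 0, -0.7], "spin": 0}, {"dp": [-4, 0, -0.7], "spin": 0}, {"dp": [-4, 0, -0.7], "spin": 0}])

```text
clock: 8.0
position: [0.4904, -0.3554, 0.2323]
ee_rot: [0.481, 0.877, -0.0, 0.0]
ft_force: [-1.2, 1.0, 0.4]
grip_width: 0.002
grasp_force: 0.6
```

Run:
```python
from h import *
rel(gut(-33,-5))
a=viewer.camera("side");b=viewer.camera("top")
cv2.imwrite("pics/c4.png",np.hstack([cv2.resize(a[170:300,220:350],(390,390)),cv2.resize(b[150:280,260:390],(390,390))]))
```

```text
clock 8.0 tip [ 0.4904 -0.3554  0.0593] toolx deg 122.49 F [-1.23  0.99  0.45] grip 0.002 q [ 0.98  0.5  -0.55  1.67  0.29  1.05  0.91]
dp mm [-34.6   0.4  -5.6]
```

View pics/c4.png

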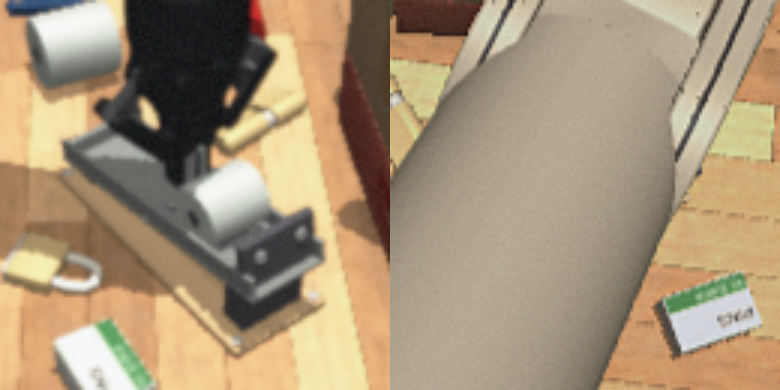

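The roller is near the top with about 35 mm to go (left crop ~230,205), and the contact force is low. I'll slow down towards the stop.

arm_command(plan=[{"dp": [-4, 0, -0.7], "spin": 0}, {"dp": [-4, 0, -0.7], "spin": 0}, {"dp": [-4, 0, -0.7], "spin": 0}, {"dp": [-4, 0, -0.7], "spin": 0}, {"dp": [-4, 0, -0.7], "spin": 0}])

```text
clock: 8.6
position: [0.5011, -0.3724, 0.2358]
ee_rot: [0.481, 0.877, -0.0, 0.0]
ft_force: [0.7, 0.1, -0.7]
grip_width: -0.001
grasp_force: 0.0
```

arm_command(plan=[{"dp": [-2, 0, -0.4], "spin": 0}, {"dp": [-2, 0, -0.4], "spin": 0}, {"dp": [-2, 0, -0.4], "spin": 0}, {"dp": [-2, 0, -0.4], "spin": 0}, {"dp": [-1, 0, -0.2], "spin": 0}])

```text
clock: 9.1
position: [0.5055, -0.3787, 0.2371]
ee_rot: [0.481, 0.877, 0.0, -0.002]
ft_force: [-6.0, 8.1, 4.2]
grip_width: 0.002
grasp_force: 4.8
```

arm_command(plan=[{"dp": [-1, 0, -0.2], "spin": 0}, {"dp": [-1, 0, -0.2], "spin": 0}, {"dp": [0, 0, 0], "spin": 0}])

```text
clock: 9.4
position: [0.506, -0.3792, 0.2371]
ee_rot: [0.48, 0.877, 0.001, -0.003]
ft_force: [-10.4, 11.2, 7.5]
grip_width: -0.002
grasp_force: 7.5
```

Run:
```python
from h import *
rel(gut(-33,-5))
a=viewer.camera("side");viewer.camera("top")
w=lambda s,y,n:gut(s,n)+V*y/1000
im=cv2.resize(a,None,fx=6,fy=6,interpolation=cv2.INTER_CUBIC)
for y in(-23,23):
    l=[tuple(int(v) for v in proj("side",w(22*np.cos(t),y,22*np.sin(t)))*6+2.5) for t in np.linspace(0,6.28,30)];cv2.polylines(im,[np.array(l)],True,(0,255,0),1)
cv2.imwrite("pics/c5.png",im[1180:1700,1500:2100])
print(finder.find_in("side","roller_center"),finder.find_in("side","catch"))
```

```text
clock 9.4 tip [ 0.5051 -0.3783  0.0641] toolx deg 122.57 F [-10.38  11.19   7.48] grip -0.002 q [ 0.98  0.55 -0.54  1.59  0.3   1.09  0.93]
dp mm [-7.3  0.3 -0.8]Traceback (most recent call last):
  File "<stdin>", line 9, in <module>
NameError: name 'finder' is not defined. Did you mean: 'filter'?
```

View pics/c5.png

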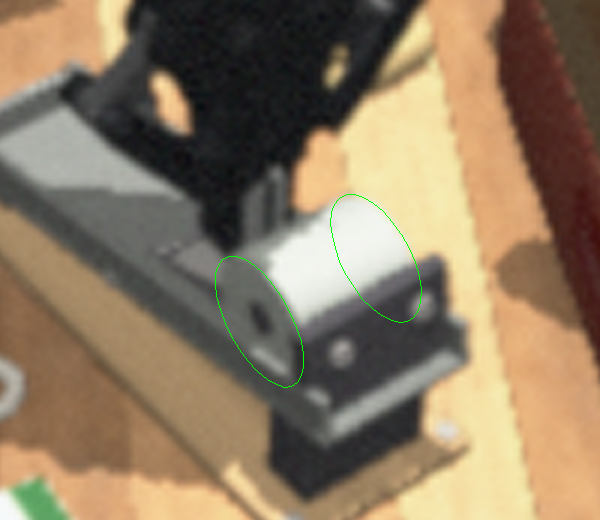

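The offcut coincides with the modelled home position against the stop, and the force has risen to about 15 N, so it's seated. I'll back off slowly and watch whether the catch holds it.

arm_command(plan=[{"dp": [1, 0, 0], "spin": 0}, {"dp": [1, 0, 0], "spin": 0}, {"dp": [1, 0, 0], "spin": 0}, {"dp": [1, 0, 0], "spin": 0}, {"dp": [1, 0, 0], "spin": 0}])

```text
clock: 10.0
position: [0.5043, -0.3774, 0.2382]
ee_rot: [0.481, 0.877, -0.0, 0.001]
ft_force: [0.3, 0.3, 0.1]
grip_width: -0.003
grasp_force: 0.1
```

arm_command(plan=[{"dp": [1, 0, 0], "spin": 0}, {"dp": [1, 0, 0], "spin": 0}, {"dp": [1, 0, -0.5], "spin": 0}, {"dp": [1, 0, -0.5], "spin": 0}, {"dp": [0, 0, 0], "spin": 0}])

```text
clock: 10.5
position: [0.502, -0.3736, 0.2391]
ee_rot: [0.481, 0.877, -0.0, 0.0]
ft_force: [-1.0, -0.1, 0.9]
grip_width: -0.001
grasp_force: 0.0
```

Run:
```python
from h import *
from workcell import finder
rel(gut(-40,-5))
a=viewer.camera("side");viewer.camera("top")
w=lambda s,y,n:gut(s,n)+V*y/1000
im=cv2.resize(a,None,fx=6,fy=6,interpolation=cv2.INTER_CUBIC)
for y in(-23,23):
    l=[tuple(int(v) for v in proj("side",w(22*np.cos(t),y,22*np.sin(t)))*6+2.5) for t in np.linspace(0,6.28,30)];cv2.polylines(im,[np.array(l)],True,(0,255,0),1)
cv2.imwrite("pics/c6.png",im[1180:1700,1500:2100])
```

```text
clock 10.5 tip [ 0.5021 -0.3736  0.0661] toolx deg 122.49 F [-1.04 -0.07  0.89] grip -0.001 q [ 0.98  0.53 -0.54  1.61  0.3   1.08  0.93]
dp mm [-6.1  0.3  2.5]
```

View pics/c6.png

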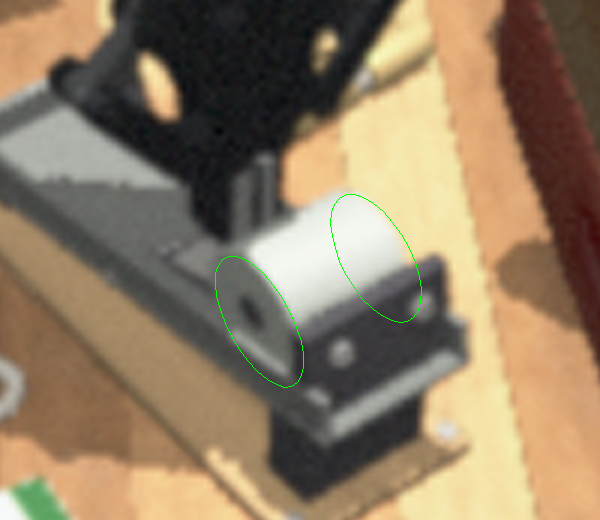

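arm_command(plan=[{"dp": [1, 0, -0.5], "spin": 0}, {"dp": [1, 0, -0.5], "spin": 0}, {"dp": [1, 0, 0], "spin": 0}, {"dp": [1, 0, 0], "spin": 0}, {"dp": [0, 0, 0], "spin": 0}])

```text
clock: 11.1
position: [0.4998, -0.3702, 0.24]
ee_rot: [0.481, 0.877, -0.0, 0.0]
ft_force: [0.8, 0.3, 0.3]
grip_width: 0.0
grasp_force: 0.0
```

```bash
cat >> h.py <<'E'
def hole(g,c0=(258,316)):  # dark bore of the near end face in 6x crop
    r=cv2.GaussianBlur(g,(0,0),3)[270:350,215:300]; m=255-r.astype(float); m=np.clip(m-np.percentile(m,90),0,None)
    return m
def crop6(a): return cv2.resize(a,None,fx=6,fy=6,interpolation=cv2.INTER_CUBIC)[1180:1700,1500:2100]
E
python3 - <<'E'
from h import *
a=viewer.camera("side"); cv2.imwrite("pics/side7.png",a); c7=crop6(a)
c5,c6=cv2.imread("pics/c5.png"),cv2.imread("pics/c6.png")
T=c6[290:330,232:272]
for n,c in(("c5",c5),("c6",c6),("c7",c7)):
    r=cv2.matchTemplate(c[260:370,200:310],T,cv2.TM_CCOEFF_NORMED);_,v,_,l=cv2.minMaxLoc(r);print(n,v,l[0]+220,l[1]+280)
rel(gut(-40,-5))
q=[proj("side",gut(s,0)-V*.023)*6-[1500-2.5,1180-2.5] for s in(0,-5,-10)];print(q)
E
```

```text
c5 0.9711833000183105 261 316
c6 1.0 252 310
c7 0.9856845736503601 252 309
clock 11.15 tip [ 0.4998 -0.3703  0.0669] toolx deg 122.49 F [-0.28  0.18  0.66] grip -0.002 q [ 0.98  0.52 -0.54  1.62  0.3   1.08  0.93]
dp mm [-10.1   0.4   3.3]
[array([258.69651104, 321.78099959]), array([248.80574505, 314.42322421]), array([239.00614376, 307.13326657])]
```

The roller is stationary while the fingers back off another 4 mm. It sits about 4 mm back from the stop, as the catch's 11 mm free end at -23 mm predicts, so the catch is holding it. Now I withdraw the hand.

arm_command(plan=[{"dp": [5, 0, -5], "spin": 0}, {"dp": [5, 0, -15], "spin": 0}, {"dp": [0, 0, -30], "spin": 0}, {"dp": [0, 0, -40], "spin": 0}, {"dp": [0, 0, -40], "spin": 0}])

```text
clock: 11.65
position: [0.4942, -0.3611, 0.3726]
ee_rot: [0.481, 0.877, -0.0, 0.0]
ft_force: [1.1, -0.7, -0.4]
grip_width: 0.001
grasp_force: 0.0
```

arm_command(plan=[{"dp": [0, -40, -20], "spin": 0}, {"dp": [0, -40, 0], "spin": 0}, {"dp": [0, -40, 0], "spin": 0}, {"dp": [0, -40, 0], "spin": 0}, {"dp": [0, 0, 0], "spin": 0}])

```text
clock: 12.15
position: [0.3543, -0.4512, 0.3912]
ee_rot: [0.485, 0.875, -0.002, -0.0]
ft_force: [0.3, -0.5, -0.3]
grip_width: 0.0
grasp_force: 0.0
```

Run:
```python
from h import *
a=viewer.camera("side"); c=crop6(a); b=viewer.camera("top"); c6=cv2.imread("pics/c6.png")
r=cv2.matchTemplate(c[260:370,200:310],c6[290:330,232:272],cv2.TM_CCOEFF_NORMED);_,v,_,l=cv2.minMaxLoc(r);print(v,l[0]+220,l[1]+280)
cv2.imwrite("pics/fin.png",np.hstack([cv2.resize(c,(400,347)),cv2.resize(b[150:280,250:400],(400,347))]))
rel(gut(-40,-5))
```

```text
0.9811886548995972 252 310
clock 12.25 tip [ 0.359  -0.448   0.2182] toolx deg 122.39 F [1.14 0.47 1.08] grip 0.005 q [ 1.26  0.27 -0.52  1.6   0.14  1.31  1.28]
dp mm [-19.7 161.  154.5]
```

View pics/fin.png

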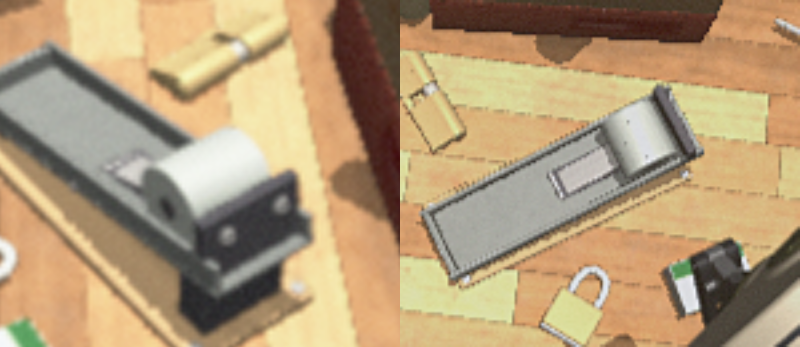

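The final view shows the hand clear and the bystanders in place. The offcut is still, next to the stop (right crop ~640,135). Nearly the whole flap shows behind it (555–615, 150–190).

```bash
python3 -c "
from workcell import manip
print(manip.hand_in())"
```

```text
the job is handed in; nothing more can be done
None
```

The job is handed in, with no verdict returned: the offcut was pushed up to the end stop and sits still about 4 mm short of it, held by the raised catch as far as the images show, with the hand clear and no bystander seen moved.

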